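Fit three half-lapped carved plates into the assembly tray

ROBOT

A 6-joint arm with a two-finger parallel gripper is mounted at the origin on the work surface. World frame = base frame: x ahead of the robot, y to its left, z up, the work surface at z = 0. Lengths are in mm, angles in rad, forces in N, time in s.
With the tool pointing down it reaches from about 400 to 925 mm from the base axis. Payload 12.5 kg.
Tool frame: the origin (TCP) lies at the centre of the arm's flange, where the gripper is bolted on; the fingertips stand 190 mm ahead of it and the grasp point (between the pads) lies 171 mm ahead of it; z points along the fingers, y is the line along which they close (so a half turn about z gives the same grasp; the last joint's range is limited). The gripper opens to 95 mm and grips with 3 to 60 N. Pads are 20 mm wide; open, the fingers measure 119 mm over their backs; the gripper's body (75 mm by 180 mm) begins 59 mm behind the grasp point.
Start: joints at [-0.106, 0.491, 1.559, -0, 1.092, -0.106], TCP at [625, 0.023, 404.761] pointing down, gripper open.
Joint ranges: [-3.1, 3.1], [-0.84, 2.19], [0.05, 2.79], [-1.13, 4.28], [0.06, 2.93], [-2.69, 2.69]. Speed limits (rad/s): [2.22, 2.22, 2.79, 3.14, 3.14, 3.14].

INTERFACE

Orientations are given as [roll, pitch, yaw] about the fixed x, y, z axes, in that order (R = Rz(yaw) Ry(pitch) Rx(roll)).
In Python, from cell import env, read_camera, search_frame, cut_out gives the robot as it stands. The module is installed in compiled form; this text tells all that it offers.
- The arm moves only by the tool move_arm, never from a script. Its argument "commands" is a list of rows, each a list of 3 entries, a list of its own where there are three numbers: the shift along the world's x, y, z normalised to -1 to 1, where 1 is 0.03 m, then the turn about the world's z normalised to -1 to 1, where 1 is 0.08 rad, then the opening, from -1 (shut) to 1 (fully open), so that 0 is half open. A call has 1 to 20 rows; each row shifts and turns the commanded pose from where the row before left it; what a row does not reach is not made up. A row lasts 1/12 s, in which the tool goes at most 41.7 mm and 7.16 degrees, less where a joint would pass 70% of its speed; a pose out of reach is approached as far as the arm can. A call with a number of a shift or a turn outside -1 to 1 is refused whole. A call with a gripper value outside its range is refused whole. The fingers move at their own pace and stop on an object; the grip force is fixed at half the most. Time passes only in rows, so rows that do not move let the fingers close. It gives the time, the measured TCP pose, the force, the opening and the grip force at its end, in the units of the state.
- env.state(): the state, without advancing time (a new reading comes with each control period).
- read_camera(name): name is "scene" or "side" or "wrist"; returns a dict with "image" (384x512x3 uint8, red, green, blue), "fx", "fy", "cx", "cy" (pixels), "rvec" (rotation vector, rad) and "tvec" (3), from world to camera coordinates, as OpenCV has them. Camera axes: x right, y down, z forward; pixel columns grow to the right and rows downward; lengths in mm; the calibration is good to about 2 mm. A picture is of the moment at which its call begins. There is no depth.
- env.job_done(): hands the job in; it is judged then, once.
Trained networks look in a picture, given as the dict that the camera call returned (one of the last four; its "shot" number tells which), for a name from the list of things; names that differ only in an ending like _2 or _b are one class to them, and where a whole thing is asked for, a point or a joint stands for the part that bears it (a point fixed in the world has none). Each returns a list of dicts, best first, with "confidence" (0 to 1); they miss things now and then, are a little off and sometimes report something else, mostly with a low value. They report only what shows in the picture. A call takes as long as a camera call. They do not tell look-alikes from the thing itself.
- search_frame(thing, picture): "at" ([column, row] in pixels, amid what is visible of it).
- cut_out(thing, picture): "region" (384x512 bool, what is visible of it) and "at" ([column, row] in pixels, amid what is visible of it).
The state is a dict: "t": time; "joints": joint angles; "qvel": joint speeds; "tau": joint torques, N m; "eef_pos": TCP position; "tcp_rot": TCP orientation; "ft_force": force on the tool from outside, world axes, zero at the start; "moment": the same for the moment, N m; "opening": opening from 0.0 (shut) to 1.0 (fully open); "grip_force": force on a finger pad.
Only numpy, scipy, OpenCV 4.12 (cv2) and the standard library are available. Lean on these libraries where they do the work, as an engineer would, in place of code of your own. Each camera call takes 0.05 s, during which the arm holds its last target. There are 200 camera calls.

TASK

Assemble the carved panel: fit the three wooden plates into the tray on the bench so that they fill it and each lies fully down, flat on the tray's floor, with every tongue resting over the step of its neighbour, then let go. The plates interlock, so they go in only one way and one order: the pale corner plate, then the reddish-brown zigzag plate, then the dark hook plate. Leave the mallet, the glue jar, the chisel and the oilstone standing or lying where they are.

Things in the scene. Friction and masses are not known exactly. Their poses are not given: they have to be found in the camera images.
- tray: the assembly tray, fixed to the bench: plywood base, dark wooden rim, red block filling one inside corner (-x -y). Origin: centre of its underside, on the bench. Floor 10 mm up; inside 160.5 mm along its x, 120.5 mm along its y; rim and red block 14 mm above the floor, inner top edges bevelled; rim 12 mm wide. Gaps with all plates home: about 1.5 mm to the rim, 2.5 mm between plates.
- tray_floor (a point): centre of the tray's floor, tray's axes. Think of 40 mm cells: columns 0-3 along x, rows 0-2 along y; cell (0,0) is the red block. Home cells: corner plate (0,2) (1,2) (0,1); zigzag plate (2,2) (2,1) (1,1) (1,0); hook plate (3,2) (3,1) (3,0) (2,0). Plate edges are set back 1.25 mm from the cell lines; bottom edges bevelled 2.5 mm.
- corner_block (a point): centre of the pale upright holding block on the corner plate, the part to grasp: 24 mm wide, 46 mm long, 34 mm tall, standing on the plate's 20 mm; this point is 37 mm and the block's top 54 mm above the plate's underside. Axes as the plate's. Its long side runs along the plate's y (grasp across x).
- corner: the corner plate: pale yellow wood, L of three 40 mm cells, 80 x 80 mm, 20 mm thick, about 0.14 kg. Origin: on its underside, below its holding block's centre; axes parallel to the tray's, same way round, when home. Cell centres from the origin: (3.2,-20), (3.2,20), (43.2,20) mm. The first cell's +x edge is cut down to a step 10 mm high, 9 mm wide, on which the zigzag's tongue rests.
- zigzag_block (a point): centre of the pale upright holding block on the zigzag plate, the part to grasp: 24 mm wide, 46 mm long, 34 mm tall, standing on the plate's 20 mm; this point is 37 mm and the block's top 54 mm above the plate's underside. Axes as the plate's. Its long side runs along the plate's x (grasp across y).
- zigzag: the zigzag plate: reddish-brown wood, four 40 mm cells, 20 mm thick, about 0.14 kg. Origin: on its underside, below its holding block's centre; axes parallel to the tray's, same way round, when home. Cell centres: (-16,0), (24,0), (24,40), (-16,-40) mm. The first cell's -x edge has a tongue (26 mm wide, 8 mm out) in its upper 8.5 mm, over the corner plate's step; the second's +x edge is a step like that.
- hook_block (a point): centre of the pale upright holding block on the hook plate, the part to grasp: 24 mm wide, 46 mm long, 34 mm tall, standing on the plate's 20 mm; this point is 37 mm and the block's top 54 mm above the plate's underside. Axes as the plate's. Its long side runs along the plate's y (grasp across x).
- hook: the hook plate: dark brown wood, J of four 40 mm cells, 20 mm thick, about 0.14 kg. Origin: on its underside, below its holding block's centre; axes parallel to the tray's, same way round, when home. Cell centres: (-2,60), (-2,20), (-2,-20), (-42,-20) mm. The second cell's -x edge has a tongue (26 mm wide, 8 mm out) in its upper 8.5 mm, to lie over the zigzag plate's step.
- corner_home (a point): where the centre of the corner plate's holding block must be when that plate is home in the tray: 47 mm above the underside of the tray. Same axes as the tray. In the tray's frame it lies at (-63.2, 20) mm from the tray's centre.
- zigzag_home (a point): where the centre of the zigzag plate's holding block must be when that plate is home in the tray: 47 mm above the underside of the tray. Same axes as the tray. In the tray's frame it lies at (-4, 0) mm from the tray's centre.
- hook_home (a point): where the centre of the hook plate's holding block must be when that plate is home in the tray: 47 mm above the underside of the tray. Same axes as the tray. In the tray's frame it lies at (62, -20) mm from the tray's centre.
- mallet_mid (a point): bystander: a carver's round wooden mallet standing on its head, 90 mm across, 200 mm tall; this point lies half-way up
- glue_mid (a point): bystander: a white glue jar with an orange cap, 60 mm across, 120 mm tall; this point lies half-way up
- chisel_mid (a point): bystander: a wood-handled chisel lying on the bench, 230 mm long along its x, 26 mm wide, 24 mm high; this point is its middle
- oilstone_mid (a point): bystander: a grey oilstone in a wooden base, 180 mm along its x, 65 mm wide, 32 mm high; this point is its middle
There are look-alikes about, which are no part of the job. Of the things that look like the corner, the smallest one is meant.

How it is judged (in metres and radians):
At the end, for the whole second after the job is handed in: Each plate is at rest in its own place in the tray, flat on the floor: its block within 9 mm (horizontally) and 3 mm (in height) of its home point, tilted less than 0.05 rad and turned less than 0.12 rad from the tray's axes (horizontal distance between corner_block and corner_home below 0.009 m and z of corner_block in the frame of corner_home between -0.003 and 0.003 m and angle between each of corner_block, zigzag_block, hook_block's own z axis and vertical below 0.05 rad and angle between the x axis of corner_block and the x axis of corner_home, either way round below 0.12 rad and linear speed of each of corner, zigzag, hook below 0.02 m/s and horizontal distance between zigzag_block and zigzag_home below 0.009 m and z of zigzag_block in the frame of zigzag_home between -0.003 and 0.003 m and angle between the x axis of zigzag_block and the x axis of zigzag_home, either way round below 0.12 rad and horizontal distance between hook_block and hook_home below 0.009 m and z of hook_block in the frame of hook_home between -0.003 and 0.003 m and angle between the x axis of hook_block and the x axis of hook_home, either way round below 0.12 rad); the robot touches nothing.
It fails at once if the mallet is moved by more than 30 mm (distance of mallet_mid from where it was at the start of the episode above 0.03 m).
It fails at once if the glue is moved by more than 30 mm (distance of glue_mid from where it was at the start of the episode above 0.03 m).
It fails at once if the chisel is moved by more than 30 mm (distance of chisel_mid from where it was at the start of the episode above 0.03 m).
It fails at once if the oilstone is moved by more than 30 mm (distance of oilstone_mid from where it was at the start of the episode above 0.03 m).
It fails at once if the mallet or the glue jar is tipped over (angle between any of mallet_mid, glue_mid's own z axis and vertical above 0.35 rad).
It also fails if it takes over 72 s, if anything falls off the work surface, if the arm or the gripper's body presses on something with over 40 N, if the wrist force passes 120 N, or if a joint passes its speed limit or range.

## Working session

There is one attempt and no reset: what is moved stays moved. The work goes in short steps, Python scripts to look and compute and a tool call to move; the robot and the scene stay as the last step left them, time stands still between calls to the robot, and variables do not carry over. Pictures are saved under pics/ and viewed, at most 10 in all, crops included, and the job is handed in when it is done.

Besides the shell and the picture viewer there is one more tool, called after "Call:" as name(argument=value, ...) on one line, values as JSON. move_arm: Moves the arm, as the interface text tells. Its arguments: {"type":"object","properties":{"commands":{"type":"array","items":{"type":"array"}}},"required":["commands"]}

```bash
mkdir -p pics; cat > h.py <<'E'
import numpy as np, cv2
from cell import env, read_camera, search_frame, cut_out
def save(p,n): cv2.imwrite('pics/'+n,p['image'][:,:,::-1])
def K(p): return np.array([[p['fx'],0,p['cx']],[0,p['fy'],p['cy']],[0,0,1.]])
def proj(p,X): return cv2.projectPoints(np.array(X,float).reshape(-1,3),np.array(p['rvec'],float),np.array(p['tvec'],float),K(p),None)[0].reshape(-1,2)
def back(p,uv,z):
    R=cv2.Rodrigues(np.array(p['rvec'],float))[0];c=-R.T@np.array(p['tvec'],float).ravel()
    uv=np.atleast_2d(np.array(uv,float));d=(np.linalg.inv(K(p))@np.c_[uv,np.ones(len(uv))].T).T@R
    return c+d*((z-c[2])/d[:,2])[:,None]
E
python3 - <<'E'
from h import *
ims=[]
for n in ['scene','side','wrist']:
    p=read_camera(n); save(p,n+'0.png')
    R=cv2.Rodrigues(np.array(p['rvec'],float))[0];print(n,p['fx'],(-R.T@np.array(p['tvec'],float).ravel()).round(),R[2].round(2))
    for t in ['tray','corner','zigzag','hook','mallet_mid','glue_mid','chisel_mid','oilstone_mid']:
        print(t,[(round(r['confidence'],2),np.round(r['at']).tolist(),back(p,r['at'],20)[0].round().tolist()) for r in search_frame(t,p)])
    ims.append(p['image'])
E
python3 -c "
import cv2
a=cv2.imread('pics/scene0.png');cv2.imwrite('pics/s0.png',cv2.resize(a,(800,600)))"
```

```text
scene 399.99635624101546 [1087.  572.  937.] [-0.47 -0.46 -0.75]
tray [(0.82, [275.0, 235.0], [601.0, 145.0, 20.0])]
corner [(0.76, [430.0, 256.0], [370.0, 492.0, 20.0]), (0.73, [368.0, 250.0], [465.0, 360.0, 20.0])]
zigzag [(0.76, [194.0, 126.0], [447.0, -390.0, 20.0]), (0.17, [367.0, 251.0], [469.0, 359.0, 20.0])]
hook [(0.61, [369.0, 249.0], [460.0, 361.0, 20.0]), (0.55, [204.0, 191.0], [626.0, -128.0, 20.0])]
mallet_mid [(0.81, [143.0, 159.0], [673.0, -383.0, 20.0])]
glue_mid [(0.94, [289.0, 159.0], [341.0, -29.0, 20.0])]
chisel_mid [(0.8, [303.0, 311.0], [720.0, 344.0, 20.0])]
oilstone_mid [(0.56, [204.0, 249.0], [766.0, 33.0, 20.0])]
side 424.8373837434042 [ 315. -817.  992.] [ 0.19  0.68 -0.71]
tray [(0.63, [248.0, 187.0], [589.0, 124.0, 20.0])]
corner [(0.92, [162.0, 173.0], [330.0, 267.0, 20.0]), (0.83, [162.0, 130.0], [364.0, 504.0, 20.0]), (0.61, [197.0, 153.0], [464.0, 335.0, 20.0])]
zigzag [(0.69, [246.0, 344.0], [438.0, -383.0, 20.0])]
hook [(0.6, [282.0, 251.0], [608.0, -151.0, 20.0]), (0.25, [197.0, 149.0], [468.0, 357.0, 20.0])]
mallet_mid [(0.65, [338.0, 292.0], [706.0, -317.0, 20.0])]
glue_mid [(0.85, [182.0, 222.0], [355.0, 34.0, 20.0])]
chisel_mid [(0.5, [241.0, 150.0], [616.0, 306.0, 20.0])]
oilstone_mid [(0.72, [306.0, 201.0], [746.0, 11.0, 20.0]), (0.53, [267.0, 143.0], [717.0, 319.0, 20.0]), (0.2, [251.0, 188.0], [597.0, 115.0, 20.0])]
wrist 289.03080509083037 [625.  85. 385.] [ 0.   -0.3  -0.96]
tray [(0.62, [227.0, 55.0], [594.0, 135.0, 20.0]), (0.49, [240.0, 259.0], [605.0, -130.0, 20.0]), (0.22, [353.0, 146.0], [750.0, 31.0, 20.0])]
corner []
zigzag [(0.27, [357.0, 149.0], [755.0, 27.0, 20.0])]
hook [(0.76, [242.0, 257.0], [607.0, -128.0, 20.0])]
mallet_mid []
glue_mid [(0.94, [34.0, 180.0], [337.0, -14.0, 20.0])]
chisel_mid []
oilstone_mid [(0.86, [355.0, 146.0], [752.0, 31.0, 20.0])]
```

View pics/s0.png

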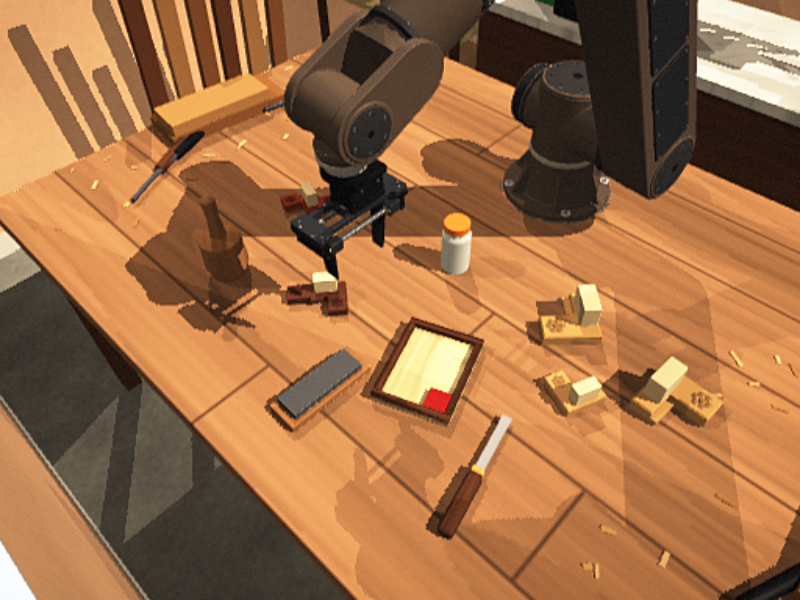

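View pics/side0.png

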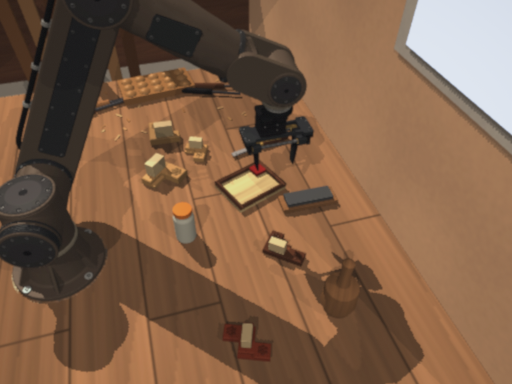

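Three things look like the corner plate: scene (full-image px) ~(365,203), ~(368,250) and ~(430,250). The one at (368,250) looks smallest. I'll check this with a crop and a scale fit.

```bash
cat >> h.py <<'E'
from scipy.optimize import minimize
def box(x0,x1,y0,y1,z0,z1): return np.array([[x,y,z] for x in(x0,x1) for y in(y0,y1) for z in(z0,z1)],float)
def cells(cs,bl):
    B=[box(x-20,x+20,y-20,y+20,0,20) for x,y in cs]; w,l=bl
    return B+[box(-w,w,-l,l,20,54)]
MODEL={'corner':cells([(3.2,-20),(3.2,20),(43.2,20)],(12,23)),
'zigzag':cells([(-16,0),(24,0),(24,40),(-16,-40)],(23,12)),
'hook':cells([(-2,60),(-2,20),(-2,-20),(-42,-20)],(12,23)),
'tray':[box(-92.2,92.2,-72.2,72.2,0,24)]}
def Rz(a): return np.array([[np.cos(a),-np.sin(a),0],[np.sin(a),np.cos(a),0],[0,0,1]])
S=4
def render(p,name,q,s=1,z=0):
    m=np.zeros((384*S,512*S),np.uint8)
    for b in MODEL[name]:
        uv=proj(p,(b*s)@Rz(q[2]).T+[q[0],q[1],z])
        cv2.fillConvexPoly(m,cv2.convexHull(((uv+.5)*S-.5).round().astype(np.int32)),1)
    return cv2.resize(m.astype(np.float32),(512,384),interpolation=cv2.INTER_AREA)
def fit(name,obs,x0,yaws=np.arange(-3,3.2,.4),s=1,z=0):
    """obs: list of (picture, mask); returns best (pose, IoU)"""
    def cost(q):
        c=0
        for p,m in obs:
            r=render(p,name,q,s,z); c+=1-np.minimum(r,m).sum()/np.maximum(r,m).sum()
        return c/len(obs)
    def run(q,n): 
        r=minimize(lambda v:cost([v[0],v[1],v[2]/50]),[q[0],q[1],q[2]*50],method='Nelder-Mead',options=dict(maxfev=n,initial_simplex=np.array([q[0],q[1],q[2]*50])+np.array([[0,0,0],[12,0,0],[0,12,0],[0,0,12.]])))
        return np.array([r.x[0],r.x[1],r.x[2]/50]),r.fun
    c=sorted([run([*x0,a],35) for a in yaws],key=lambda t:t[1])[:3]
    q,f=min([run(a,120) for a,_ in c],key=lambda t:t[1])
    q[2]=(q[2]+np.pi)%(2*np.pi)-np.pi
    return q.round(3),round(1-f,3)
def near(name,p,xy,tol=60):
    L=[c for c in cut_out(name,p) if c['confidence']>.15 and np.hypot(*(back(p,c['at'],25)[0][:2]-xy))<tol]
    return [(p,np.asarray(L[0]['region'],np.float32))] if L else []
E
cat > a.py <<'E'
from h import *
P={n:read_camera(n) for n in ['scene','side','wrist']}
for s in (.8,1,1.25,1.5):
  for xy in ([465,345],[365,490],[340,265]):
    o=near('corner',P['scene'],xy)+near('corner',P['side'],xy)
    if o: print('corner',xy,s,len(o),fit('corner',o,xy,s=s,yaws=np.arange(-3,3,.8)))
for n,xy in (('tray',[597,138]),('zigzag',[440,-385]),('hook',[612,-135])):
    o=sum([near(n,P[v],xy) for v in P],[])
    print(n,len(o),fit(n,o,xy))
im=P['scene']['image']; m=(im[:,:,0]>150)&(im[:,:,1]<50)&(im[:,:,2]<60); m[:,:250]=0; m[:225]=0
v,u=np.nonzero(m[:290,:320]); print('red',back(P['scene'],[[u.mean(),v.mean()]],24))
cv2.imwrite('pics/c1.png',cv2.resize(im[180:280,330:470],(700,500),interpolation=cv2.INTER_CUBIC)[:,:,::-1])
E
time python3 a.py
```

```text
corner [465, 345] 0.8 2 (array([470.526, 369.999,  -2.019]), np.float64(0.739))
corner [365, 490] 0.8 2 (array([344.181, 481.443,  -0.777]), np.float64(0.454))
corner [340, 265] 0.8 2 (array([317.255, 282.204,  -0.63 ]), np.float64(0.369))
corner [465, 345] 1 2 (array([466.798, 373.197,  -1.96 ]), np.float64(0.871))
corner [365, 490] 1 2 (array([347.576, 484.515,  -0.737]), np.float64(0.658))
corner [340, 265] 1 2 (array([314.436, 280.601,  -0.631]), np.float64(0.575))
corner [465, 345] 1.25 2 (array([459.16 , 376.643,  -1.789]), np.float64(0.575))
corner [365, 490] 1.25 2 (array([364.487, 468.457,   1.478]), np.float64(0.878))
corner [340, 265] 1.25 2 (array([313.458, 279.364,  -0.767]), np.float64(0.884))
corner [465, 345] 1.5 2 (array([477.944, 366.327,   3.085]), np.float64(0.43))
corner [365, 490] 1.5 2 (array([366.255, 464.283,   1.556]), np.float64(0.742))
corner [340, 265] 1.5 2 (array([313.188, 278.486,  -0.893]), np.float64(0.784))
tray 3 (array([5.99599e+02, 1.39386e+02, 3.56000e-01]), np.float64(0.96))
zigzag 2 (array([ 443.4  , -370.595,   -1.951]), np.float64(0.759))
hook 3 (array([ 597.946, -139.8  ,   -2.253]), np.float64(0.788))
red [[643.57912023 199.54234565  24.        ]]
real	0m45.245s
user	1m2.680s
sys	0m12.455s
```

View pics/c1.png

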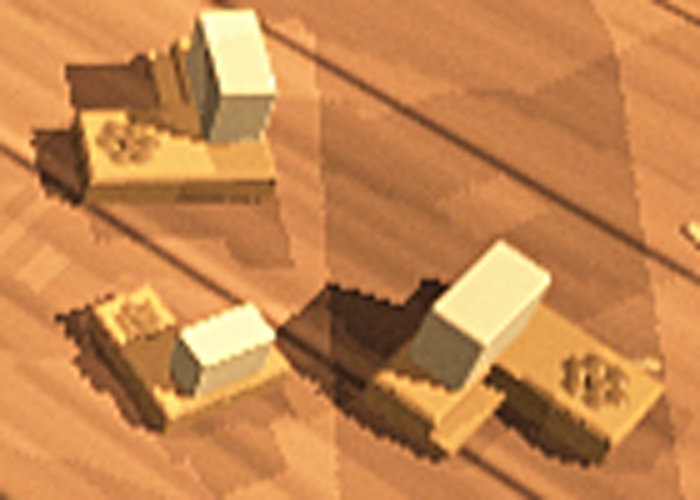

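Call:
move_arm(commands=[[[-0.139,0.917,-0.139],0,0.3],[[-0.139,0.917,-0.139],0,0.3],[[-0.139,0.917,-0.139],0,0.3],[[-0.139,0.917,-0.139],0,0.3],[[-0.139,0.917,-0.139],0,0.3],[[-0.139,0.917,-0.139],0,0.3],[[0,0,0],0,0.3],[[0,0,0],0,0.3]])

```text
t: 3.82
eef_pos: [599.7, 166.2, 379.5]
tcp_rot: [-3.141, 0.0, 1.573]
ft_force: [-0.1, -1.1, 0.3]
opening: 0.652
grip_force: 0.0
```

```bash
cat > b.py <<'E'
import sys
from h import *
s=env.state(); print(s['t'],np.round(s['eef_pos'],1),np.round(s['tcp_rot'],3),s['opening'])
p=read_camera('wrist'); save(p,sys.argv[1])
for a in sys.argv[2:]:
    n,x,y,c=a.split(','); o=near(n,p,[float(x),float(y)],80)
    if o: print(n,fit(n,o,[float(x),float(y)],yaws=float(c)+np.array([-.15,.05,.2])), 'touch border',bool(o[0][1][[0,-1]].any() or o[0][1][:,[0,-1]].any()))
    else: print(n,'none')
E
python3 b.py w1.png tray,600,139,-2.786 corner,467,373,-1.96
```

```text
3.8167 [599.7 166.2 379.5] [-3.141  0.     1.573] 0.651830191858697
tray (array([598.355, 140.481,  -2.784]), np.float64(0.953)) touch border False
corner (array([463.079, 378.173,  -1.938]), np.float64(0.922)) touch border True
```

Call:
move_arm(commands=[[[-0.302,0.467,-0.111],0.99,0.3],[[-0.302,0.467,-0.111],0.99,0.3],[[-0.302,0.467,-0.111],0.99,0.3],[[-0.302,0.467,-0.111],0.99,0.3],[[-0.302,0.467,-0.111],0.99,0.3],[[-0.302,0.467,-0.111],0.99,0.3],[[-0.302,0.467,-0.111],0.99,0.3],[[-0.302,0.467,-0.111],0.99,0.3],[[-0.302,0.467,-0.111],0.99,0.3],[[-0.302,0.467,-0.111],0.99,0.3],[[-0.302,0.467,-0.111],0.99,0.3],[[-0.302,0.467,-0.111],0.99,0.3],[[-0.302,0.467,-0.111],0.99,0.3],[[-0.302,0.467,-0.111],0.99,0.3],[[-0.302,0.467,-0.111],0.99,0.3],[[0,0,0],0,0.3],[[0,0,0],0,0.3]])

```text
t: 5.38
eef_pos: [464.4, 374.8, 329.9]
tcp_rot: [-3.142, 0.0, 2.757]
ft_force: [1.3, 0.3, 0.1]
opening: 0.654
grip_force: 0.0
```

```bash
python3 b.py w2.png corner,464,376,-1.95
python3 -c "
import cv2
a=cv2.imread('pics/w2.png');b=cv2.imread('pics/w1.png');cv2.imwrite('pics/w12.png',cv2.resize(cv2.hconcat([b,a]),(800,300),interpolation=cv2.INTER_AREA))"
```

```text
5.3833 [464.4 374.8 329.9] [-3.142  0.     2.757] 0.6537714990879002
corner (array([466.665, 375.728,  -1.962]), np.float64(0.89)) touch border False
```

View pics/w12.png

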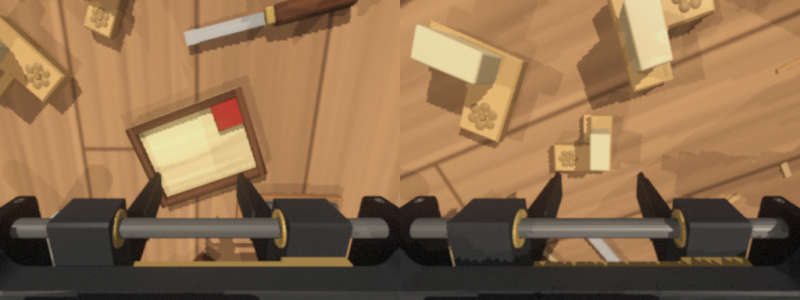

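Left (wrist over the tray): the tray's red block is at about (227,113). Right: the small corner plate is at about (590,148), clear of both bigger look-alikes. Now the grasp.

Call:
move_arm(commands=[[[0.07,0.03,-0.9],0,0.3],[[0,0,-0.9],0,0.3],[[0,0,-0.9],0,0.3],[[0,0,-0.9],0,0.3],[[0,0,-0.2],0,0.3],[[0,0,0],0,0.0],[[0,0,0],0,-1],[[0,0,0],0,-1],[[0,0,0],0,-1],[[0,0,0],0,-1],[[0,0,0],0,-1],[[0,0,0],0,-1],[[0,0,0],0,-1]])

```text
t: 6.57
eef_pos: [466.2, 376.2, 216.5]
tcp_rot: [3.141, 0.0, 2.759]
ft_force: [-1.7, -1.9, 6.9]
opening: 0.255
grip_force: 30.0
```

```bash
cat > c.py <<'E'
from h import *
P={n:read_camera(n) for n in ['scene','side']}
xy=[466,375]
for v in P:
    o=near('corner',P[v],xy)
    if o: print(v,fit('corner',o,xy,yaws=[-2,-1.9]))
    o=near('tray',P[v],[599,140])
    if o: print(v,fit('tray',o,[599,140],yaws=[-2.8,-2.7]))
E
python3 c.py
```

```text
scene (array([467.174, 374.263,  -1.931]), np.float64(0.643))
scene (array([600.301, 140.014,  -2.783]), np.float64(0.967))
side (array([464.278, 379.577,  -1.796]), np.float64(0.575))
side (array([600.675, 137.664,  -2.781]), np.float64(0.976))
```

Call:
move_arm(commands=[[[0,0,0.6],0,-1],[[0,0,0.9],0,-1],[[0,0,0.95],0,-1],[[0,0,0.9],0,-1],[[0.555,-0.648,0],-0.865,-1],[[0.555,-0.648,0],-0.865,-1],[[0.555,-0.648,0],-0.865,-1],[[0.555,-0.648,0],-0.865,-1],[[0.555,-0.648,0],-0.865,-1],[[0.555,-0.648,0],-0.865,-1],[[0.555,-0.648,0],-0.865,-1],[[0.555,-0.648,0],-0.865,-1],[[0.555,-0.648,0],-0.865,-1],[[0.555,-0.648,0],-0.865,-1],[[0.555,-0.648,0],-0.865,-1],[[0.555,-0.648,0],-0.865,-1],[[0,0,-0.8],0,-1],[[0,0,-0.8],0,-1],[[0,0,0],0,-1],[[0,0,0],0,-1]])

```text
t: 8.53
eef_pos: [665.8, 142.9, 267.4]
tcp_rot: [-3.139, -0.001, 1.928]
ft_force: [-1.0, -1.0, -0.7]
opening: 0.251
grip_force: 30.0
```

```bash
cat > d.py <<'E'
# fit held plate at known height in each view, plus wrist
import sys
from h import *
n=sys.argv[1]; dz=float(sys.argv[2])
s=env.state(); e=np.array(s['eef_pos']); print(s['t'],e.round(1),np.round(s['tcp_rot'],3),np.round(s['ft_force'],1),s['opening'])
y=float(sys.argv[3])
ims=[]
for v in ['scene','side','wrist']:
    p=read_camera(v); o=near(n,p,e[:2],90)
    if o: print(v,fit(n,o,e[:2],yaws=[y-.1,y+.1],z=e[2]-dz))
    c=proj(p,[[e[0],e[1],40]])[0]; im=p['image']
    x0=int(np.clip(c[0]-64,0,384)); y0=int(np.clip(c[1]-60,0,264))
    ims.append(cv2.resize(im[y0:y0+120,x0:x0+128],(266,250),interpolation=cv2.INTER_CUBIC))
cv2.imwrite('pics/'+sys.argv[4],cv2.hconcat(ims)[:,:,::-1])
E
python3 d.py corner 216.5 -2.783 h1.png
```

```text
8.5333 [665.8 142.9 267.4] [-3.139e+00 -1.000e-03  1.928e+00] [-1.  -1.  -0.7] 0.25128237905649287
scene (array([663.327, 142.669,  -2.915]), np.float64(0.283))
wrist (array([666.791, 143.051,  -2.77 ]), np.float64(0.666))
```

View pics/h1.png

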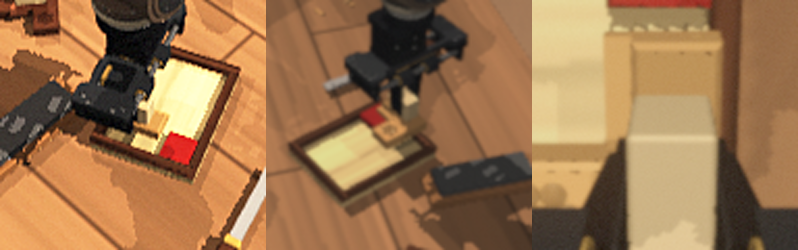

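The held plate hovers over its cells, beside the red block. I'll descend gently and watch the force.

Call:
move_arm(commands=[[[0,0,-0.4],0,-1],[[0,0,-0.4],0,-1],[[0,0,-0.2],0,-1],[[0,0,-0.1],0,-1],[[0,0,-0.1],0,-1],[[0,0,0],0,-1]])

```text
t: 9.33
eef_pos: [665.9, 142.8, 231.4]
tcp_rot: [-3.141, -0.0, 1.928]
ft_force: [-0.1, -0.8, -2.4]
opening: 0.252
grip_force: 30.0
```

Call:
move_arm(commands=[[[0,0,-0.06],0,-1],[[0,0,-0.06],0,-1],[[0,0,-0.05],0,-1],[[0,0,0],0,-1]])

```text
t: 9.67
eef_pos: [666.0, 142.8, 227.1]
tcp_rot: [3.141, 0.0, 1.928]
ft_force: [0.7, -0.1, -1.8]
opening: 0.251
grip_force: 30.0
```

Call:
move_arm(commands=[[[0,0,-0.05],0,-1],[[0,0,0],0,-1],[[0,0,0],0,0],[[0,0,0],0,0],[[0,0,0],0,0],[[0,0,0],0,0],[[0,0,0.5],0,0.1],[[0,0,0.9],0,0.2],[[0,0,0.9],0,0.3],[[0,0,0.9],0,0.3],[[0,0,0],0,0.3],[[0,0,0],0,0.3]])

```text
t: 10.67
eef_pos: [666.0, 142.9, 323.2]
tcp_rot: [3.139, 0.001, 1.928]
ft_force: [0.0, -0.5, -0.6]
opening: 0.649
grip_force: 0.0
```

```bash
cat > e.py <<'E'
from h import *
x=[666,143]
for v in ['scene','side','wrist']:
    p=read_camera(v); o=near('corner',p,x,60)
    if o: print(v,fit('corner',o,x,yaws=[-2.85,-2.7],z=10))
E
python3 e.py
```

```text
scene (array([664.667, 142.04 ,  -2.781]), np.float64(0.739))
side (array([670.629, 145.544,  -2.988]), np.float64(0.731))
wrist (array([666.246, 144.12 ,  -2.783]), np.float64(0.891))
```

Call:
move_arm(commands=[[[-0.413,-0.952,0.03],-0.512,0.3],[[-0.413,-0.952,0.03],-0.512,0.3],[[-0.413,-0.952,0.03],-0.512,0.3],[[-0.413,-0.952,0.03],-0.512,0.3],[[-0.413,-0.952,0.03],-0.512,0.3],[[-0.413,-0.952,0.03],-0.512,0.3],[[-0.413,-0.952,0.03],-0.512,0.3],[[-0.413,-0.952,0.03],-0.512,0.3],[[-0.413,-0.952,0.03],-0.512,0.3],[[-0.413,-0.952,0.03],-0.512,0.3],[[-0.413,-0.952,0.03],-0.512,0.3],[[-0.413,-0.952,0.03],-0.512,0.3],[[-0.413,-0.952,0.03],-0.512,0.3],[[-0.413,-0.952,0.03],-0.512,0.3],[[-0.413,-0.952,0.03],-0.512,0.3],[[-0.413,-0.952,0.03],-0.512,0.3],[[-0.413,-0.952,0.03],-0.512,0.3],[[-0.413,-0.952,0.03],-0.512,0.3],[[0,0,0],0,0.3],[[0,0,0],0,0.3]])

```text
t: 12.63
eef_pos: [442.3, -372.3, 337.3]
tcp_rot: [-3.141, -0.0, 1.189]
ft_force: [-0.2, 1.1, -0.2]
opening: 0.646
grip_force: 0.0
```

```bash
python3 b.py w3.png zigzag,443,-371,-1.95
```

```text
12.6333 [ 442.3 -372.3  337.3] [-3.141 -0.     1.189] 0.6464980527624969
zigzag none
```

View pics/w3.png

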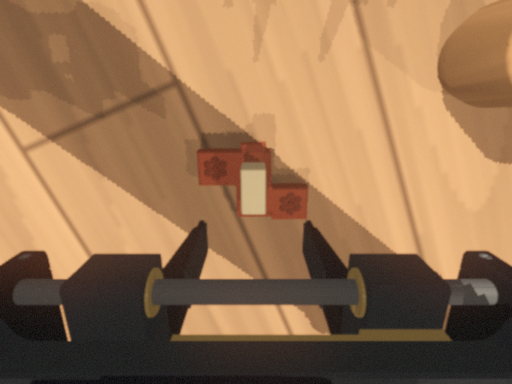

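The zigzag plate shows clearly at about (253,185), lined up with the fingers. The network missed it here, so I'll segment it by colour and compare both half-turn hypotheses.

```bash
cat > f.py <<'E'
from h import *
p=read_camera('wrist'); im=p['image'].astype(int); r,g,b=im[...,0],im[...,1],im[...,2]
m=((g<.55*r)&(r>60)); n=np.zeros_like(m); n[130:225,185:320]=1; m&=n
pale=(b>.6*r)&(r>120)&n
k=cv2.connectedComponentsWithStats(pale.astype(np.uint8))
i=1+np.argmax(k[2][1:,4]); m=m|(k[1]==i); m=cv2.morphologyEx(m.astype(np.uint8),cv2.MORPH_CLOSE,np.ones((3,3))).astype(np.float32)
print(m.sum(),k[2][i])
for a in (-1.95,1.19): print(fit('zigzag',[(p,m)],[443,-371],yaws=[a-.1,a,a+.1]))
for v in ['scene','side']:
    q=read_camera(v); o=near('zigzag',q,[443,-371],70)
    for a in (-1.95,1.19):
        if o: print(v,fit('zigzag',o,[443,-371],yaws=[a-.1,a+.1]))
a=p['image'][125:230,185:320].copy(); mm=np.repeat(m[125:230,185:320,None]*255,3,2).astype(np.uint8)
cv2.imwrite('pics/z.png',cv2.resize(np.hstack([a,mm]),(780,303),interpolation=cv2.INTER_CUBIC)[:,:,::-1])
E
python3 f.py
```

```text
4902.0 [ 241  165   24   51 1153]
(array([ 441.502, -367.242,   -1.938]), np.float64(0.834))
(array([ 438.898, -374.775,    1.206]), np.float64(0.83))
scene (array([ 443.68 , -368.841,   -1.978]), np.float64(0.915))
scene (array([ 440.434, -375.979,    1.158]), np.float64(0.899))
side (array([ 442.861, -370.444,   -1.952]), np.float64(0.883))
side (array([ 440.046, -377.601,    1.203]), np.float64(0.878))
```

View pics/z.png

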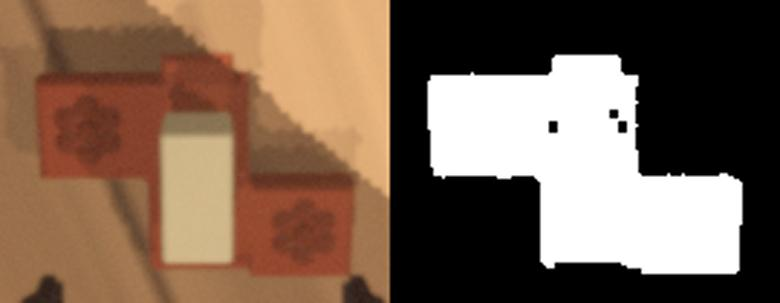

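```bash
cat >> h.py <<'E'
def plate(cs,bl,tongue=None,step=None):
    B=[]
    S=set(cs)
    for (x,y) in cs:   # joined cells keep their full width, free edges are set back
        e=lambda dx,dy: 20 if (round(x+dx,1),y+dy) in S else 18.75
        B.append(box(x-e(-40,0),x+e(40,0)-(9 if step==(x,y) else 0),y-e(0,-40),y+e(0,40),0,20))
        if step==(x,y): B.append(box(x,x+18.75,y-18.75,y+18.75,0,10))
        if tongue==(x,y): B.append(box(x-26.75,x,y-13,y+13,11.5,20))
    w,l=bl
    return B+[box(-w,w,-l,l,20,54)]
MODEL['corner']=plate([(3.2,-20),(3.2,20),(43.2,20)],(12,23),step=(3.2,-20))
MODEL['zigzag']=plate([(-16,0),(24,0),(24,40),(-16,-40)],(23,12),(-16,0),(24,0))
MODEL['hook']=plate([(-2,60),(-2,20),(-2,-20),(-42,-20)],(12,23),(-2,20))
E
python3 f.py
```

```text
4836.0 [ 240  165   25   51 1165]
(array([ 440.754, -370.226,   -1.938]), np.float64(0.905))
(array([ 438.36 , -376.233,    1.208]), np.float64(0.851))
scene (array([ 443.493, -369.348,   -1.96 ]), np.float64(0.909))
scene (array([ 439.181, -376.553,    1.169]), np.float64(0.88))
side (array([ 442.823, -371.945,   -1.943]), np.float64(0.916))
side (array([ 440.682, -377.176,    1.204]), np.float64(0.893))
```

Call:
move_arm(commands=[[[0,0.06,-0.9],0.05,0.3],[[0,0,-0.95],0,0.3],[[0,0,-0.95],0,0.3],[[0,0,-0.95],0,0.3],[[0,0,-0.28],0,0.3],[[0,0,0],0,0.0],[[0,0,0],0,-1],[[0,0,0],0,-1],[[0,0,0],0,-1],[[0,0,0],0,-1],[[0,0,0],0,-1],[[0,0,0],0,-1],[[0,0,0],0,-1]])

```text
t: 14.32
eef_pos: [443.0, -369.4, 217.8]
tcp_rot: [3.141, 0.0, 1.195]
ft_force: [-2.5, 1.9, 6.6]
opening: 0.251
grip_force: 30.0
```

```bash
python3 - <<'E'
from h import *
for v in ['scene','side']:
    p=read_camera(v)
    for n,x,a,z in (('zigzag',[442,-371],-1.95,0),('corner',[666,143],-2.783,10),('hook',[600,-139],-2.25,0)):
        o=near(n,p,x,70)
        if o: print(v,n,fit(n,o,x,yaws=[a-.1,a+.1],z=z))
E
```

```text
scene zigzag (array([ 445.381, -370.109,   -2.006]), np.float64(0.804))
scene corner (array([665.544, 140.438,  -2.796]), np.float64(0.849))
scene hook (array([ 597.514, -139.584,   -2.262]), np.float64(0.912))
side zigzag (array([ 443.421, -373.115,   -1.924]), np.float64(0.699))
side corner (array([667.853, 142.699,  -2.825]), np.float64(0.892))
side hook (array([ 599.686, -139.181,   -2.292]), np.float64(0.594))
```

Call:
move_arm(commands=[[[0,0,0.6],0,-1],[[0,0,0.95],0,-1],[[0,0,0.95],0,-1],[[0,0,0.95],0,-1]])

```text
t: 15.05
eef_pos: [442.8, -369.3, 321.6]
tcp_rot: [-3.141, -0.0, 1.195]
ft_force: [-0.1, -0.4, -1.9]
opening: 0.25
grip_force: 30.0
```

Call:
move_arm(commands=[[[0.299,0.946,0],-0.58,-1],[[0.299,0.946,0],-0.58,-1],[[0.299,0.946,0],-0.58,-1],[[0.299,0.946,0],-0.58,-1],[[0.299,0.946,0],-0.58,-1],[[0.299,0.946,0],-0.58,-1],[[0.299,0.946,0],-0.58,-1],[[0.299,0.946,0],-0.58,-1],[[0.299,0.946,0],-0.58,-1],[[0.299,0.946,0],-0.58,-1],[[0.299,0.946,0],-0.58,-1],[[0.299,0.946,0],-0.58,-1],[[0.299,0.946,0],-0.58,-1],[[0.299,0.946,0],-0.58,-1],[[0.299,0.946,0],-0.58,-1],[[0.299,0.946,0],-0.58,-1],[[0.299,0.946,0],-0.58,-1],[[0.299,0.946,0],-0.58,-1],[[0,0,0],0,-1],[[0,0,0],0,-1]])

```text
t: 16.72
eef_pos: [604.3, 142.7, 320.2]
tcp_rot: [3.142, 0.0, 0.362]
ft_force: [-1.1, -0.0, -1.6]
opening: 0.25
grip_force: 30.0
```

Call:
move_arm(commands=[[[0,-0.05,-0.8],0,-1],[[0,0,-0.8],0,-1],[[0,0,-0.5],0,-1],[[0,0,-0.3],0,-1],[[0,0,0],0,-1],[[0,0,0],0,-1]])

```text
t: 17.22
eef_pos: [604.5, 139.3, 248.8]
tcp_rot: [3.141, 0.0, 0.359]
ft_force: [-0.1, -0.2, -1.1]
opening: 0.251
grip_force: 30.0
```

```bash
python3 d.py zigzag 217.8 -2.783 h2.png; python3 e.py
```

```text
17.2167 [604.5 139.3 248.8] [3.141 0.    0.359] [-0.1 -0.2 -1.1] 0.25090940627188835
scene (array([605.444, 137.124,  -2.686]), np.float64(0.628))
side (array([604.884, 139.932,  -2.791]), np.float64(0.717))
wrist (array([603.114, 139.763,  -2.774]), np.float64(0.716))
scene (array([666.278, 142.153,  -2.737]), np.float64(0.855))
side (array([674.296, 137.128,  -3.1  ]), np.float64(0.678))
wrist (array([665.526, 144.877,  -2.782]), np.float64(0.955))
```

View pics/h2.png

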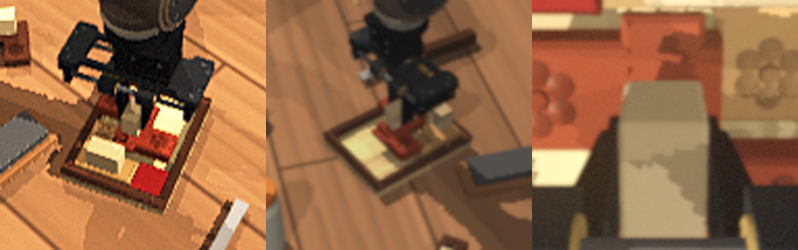

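Call:
move_arm(commands=[[[0,0.06,-0.1],0,-1],[[0,0,-0.15],0,-1],[[0,0,-0.1],0,-1],[[0,0,0],0,-1]])

```text
t: 18.15
eef_pos: [604.2, 141.7, 237.0]
tcp_rot: [-3.141, 0.001, 0.36]
ft_force: [-0.2, 0.3, -1.2]
opening: 0.254
grip_force: 30.0
```

Call:
move_arm(commands=[[[0,0,-0.1],0,-1],[[0,0,-0.1],0,-1],[[0,0,-0.06],0,-1],[[0,0,0],0,-1]])

```text
t: 18.48
eef_pos: [604.3, 141.7, 229.7]
tcp_rot: [-3.142, 0.001, 0.36]
ft_force: [-1.1, -0.4, -1.6]
opening: 0.251
grip_force: 30.0
```

Call:
move_arm(commands=[[[0,0,-0.05],0,-1],[[0,0,-0.05],0,-1],[[0,0,0],0,-1]])

```text
t: 18.73
eef_pos: [604.5, 141.7, 227.8]
tcp_rot: [3.141, -0.001, 0.36]
ft_force: [-0.6, -0.3, 4.1]
opening: 0.252
grip_force: 30.0
```

Call:
move_arm(commands=[[[0,0,0],0,0],[[0,0,0],0,0],[[0,0,0],0,0],[[0,0,0],0,0],[[0,0,0.5],0,0],[[0,0,0.9],0,0.1],[[0,0,0.9],0,0.3],[[0,0,0.9],0,0.3],[[0,0,0.3],0,0.3],[[0,0,0],0,0.3],[[0,0,0],0,0.3]])

```text
t: 19.65
eef_pos: [604.2, 141.7, 331.7]
tcp_rot: [3.142, 0.0, 0.36]
ft_force: [-0.7, -0.1, 0.1]
opening: 0.651
grip_force: 0.0
```

```bash
cat > g.py <<'E'
from h import *
for v in ['scene','side','wrist']:
    p=read_camera(v)
    for n,x in (('corner',[666,143]),('zigzag',[603.5,141])):
        o=near(n,p,x,60)
        if o: print(v,n,fit(n,o,x,yaws=[-2.85,-2.7],z=10))
E
python3 g.py
```

```text
scene corner (array([663.552, 143.134,  -2.782]), np.float64(0.849))
scene zigzag (array([604.536, 140.559,  -2.776]), np.float64(0.851))
side corner (array([668.887, 144.964,  -2.865]), np.float64(0.797))
side zigzag (array([605.192, 141.705,  -2.786]), np.float64(0.849))
wrist corner (array([665.444, 144.953,  -2.783]), np.float64(0.958))
wrist zigzag (array([602.192, 141.705,  -2.787]), np.float64(0.939))
```

Call:
move_arm(commands=[[[-0.014,-0.669,0],0.99,0.3],[[-0.014,-0.669,0],0.99,0.3],[[-0.014,-0.669,0],0.99,0.3],[[-0.014,-0.669,0],0.99,0.3],[[-0.014,-0.669,0],0.99,0.3],[[-0.014,-0.669,0],0.99,0.3],[[-0.014,-0.669,0],0.99,0.3],[[-0.014,-0.669,0],0.99,0.3],[[-0.014,-0.669,0],0.99,0.3],[[-0.014,-0.669,0],0.99,0.3],[[-0.014,-0.669,0],0.99,0.3],[[-0.014,-0.669,0],0.99,0.3],[[-0.014,-0.669,0],0.99,0.3],[[-0.014,-0.669,0],0.99,0.3],[[0,0,0],0.99,0.3],[[0,0,0],0.99,0.3],[[0,0,0],0.99,0.3],[[0,0,0],0.99,0.3],[[0,0,0],0.99,0.3],[[0,0,0],0.99,0.3]])

```text
t: 21.77
eef_pos: [598.5, -139.3, 332.1]
tcp_rot: [-3.142, -0.0, 1.948]
ft_force: [-0.3, 0.4, -1.0]
opening: 0.65
grip_force: 0.0
```

Call:
move_arm(commands=[[[0,0,0],0.99,0.3],[[0,0,0],0.99,0.3],[[0,0,0],0.99,0.3],[[0,0,0],0.99,0.3],[[0,0,0],0.99,0.3],[[0,0,0],0.99,0.3],[[0,0,0],0.28,0.3],[[0,0,0],0,0.3],[[0,0,0],0,0.3]])

```text
t: 22.52
eef_pos: [598.5, -139.3, 332.1]
tcp_rot: [3.142, -0.0, 2.439]
ft_force: [-0.2, -0.5, 0.9]
opening: 0.646
grip_force: 0.0
```

```bash
python3 b.py w5.png hook,598.5,-139.4,-2.27
```

```text
22.5167 [ 598.5 -139.3  332.1] [ 3.142 -0.     2.439] 0.645744191855465
hook (array([ 597.038, -138.696,   -2.268]), np.float64(0.977)) touch border False
```

View pics/w5.png

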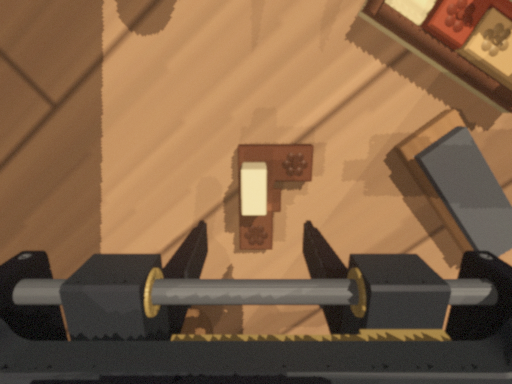

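The hook plate is at about (262,190), lined up with the fingers and clear of the oilstone. Grasp it.

Call:
move_arm(commands=[[[-0.04,0.02,-0.9],0.06,0.3],[[0,0,-0.95],0,0.3],[[0,0,-0.95],0,0.3],[[0,0,-0.95],0,0.3],[[0,0,-0.1],0,0.3],[[0,0,0],0,0.0],[[0,0,0],0,-1],[[0,0,0],0,-1],[[0,0,0],0,-1],[[0,0,0],0,-1],[[0,0,0],0,-1],[[0,0,0],0,-1],[[0,0,0],0,-1]])

```text
t: 23.7
eef_pos: [597.4, -138.7, 217.4]
tcp_rot: [3.141, 0.001, 2.446]
ft_force: [-1.6, 0.4, 6.9]
opening: 0.249
grip_force: 30.0
```

Call:
move_arm(commands=[[[0,0,0.6],0,-1],[[0,0,0.95],0,-1],[[0,0,0.95],0,-1],[[0,0,0.95],0,-1]])

```text
t: 24.03
eef_pos: [597.1, -138.6, 321.1]
tcp_rot: [-3.141, -0.001, 2.446]
ft_force: [0.5, -0.3, -1.5]
opening: 0.251
grip_force: 30.0
```

Call:
move_arm(commands=[[[-0.174,0.764,0],-0.539,-1],[[-0.174,0.764,0],-0.539,-1],[[-0.174,0.764,0],-0.539,-1],[[-0.174,0.764,0],-0.539,-1],[[-0.174,0.764,0],-0.539,-1],[[-0.174,0.764,0],-0.539,-1],[[-0.174,0.764,0],-0.539,-1],[[-0.174,0.764,0],-0.539,-1],[[-0.174,0.764,0],-0.539,-1],[[-0.174,0.764,0],-0.539,-1],[[-0.174,0.764,0],-0.539,-1],[[-0.174,0.764,0],-0.539,-1],[[0,0,-0.8],0,-1],[[0,0,-0.8],0,-1],[[0,0,-0.5],0,-1],[[0,0,-0.3],0,-1],[[0,0,0],0,-1],[[0,0,0],0,-1],[[0,0,0],0,-1]])

```text
t: 25.62
eef_pos: [535.0, 136.3, 249.1]
tcp_rot: [3.14, 0.0, 1.929]
ft_force: [0.4, -0.2, -1.9]
opening: 0.253
grip_force: 30.0
```

```bash
python3 d.py hook 217.4 -2.783 h3.png; python3 g.py
```

```text
25.6167 [535.  136.3 249.1] [3.14  0.    1.929] [ 0.4 -0.2 -1.9] 0.25331090473481066
scene (array([539.027, 138.012,  -2.793]), np.float64(0.545))
side (array([539.878, 128.342,  -2.778]), np.float64(0.798))
wrist (array([534.815, 137.712,  -2.785]), np.float64(0.787))
scene corner (array([663.61 , 140.929,  -2.803]), np.float64(0.862))
scene zigzag (array([604.316, 141.221,  -2.734]), np.float64(0.837))
side corner (array([670.967, 143.659,  -2.908]), np.float64(0.803))
side zigzag (array([609.339, 147.972,  -2.878]), np.float64(0.663))
wrist corner (array([667.319, 143.662,  -2.736]), np.float64(0.412))
wrist zigzag (array([603.18 , 142.319,  -2.771]), np.float64(0.511))
```

Call:
move_arm(commands=[[[0,0,-0.1],0,-1],[[0,0,-0.15],0,-1],[[0,0,-0.1],0,-1],[[0,0,0],0,-1]])

```text
t: 26.7
eef_pos: [534.6, 136.4, 236.8]
tcp_rot: [-3.14, -0.0, 1.929]
ft_force: [0.3, -0.4, -1.6]
opening: 0.248
grip_force: 30.0
```

Call:
move_arm(commands=[[[0,0,-0.1],0,-1],[[0,0,-0.06],0,-1],[[0,0,0],0,-1]])

```text
t: 26.95
eef_pos: [534.6, 136.4, 232.4]
tcp_rot: [-3.141, -0.0, 1.929]
ft_force: [-0.3, 0.3, -1.9]
opening: 0.249
grip_force: 30.0
```

Call:
move_arm(commands=[[[0,0,-0.08],0,-1],[[0,0,-0.06],0,-1],[[0,0,-0.04],0,-1],[[0,0,0],0,-1]])

```text
t: 27.28
eef_pos: [534.7, 136.4, 227.5]
tcp_rot: [3.142, 0.0, 1.929]
ft_force: [0.2, -0.0, -1.0]
opening: 0.249
grip_force: 30.0
```

Call:
move_arm(commands=[[[0,0,-0.02],0,-1],[[0,0,0],0,-0.16],[[0,0,0],0,-0.16],[[0,0,0],0,-0.16],[[0,0,0],0,-0.16],[[0,0,0.4],0,-0.16],[[0,0,0.9],0,-0.16],[[0,0,0.9],0,-0.16],[[0,0,0.9],0,-0.16],[[0,0,0.9],0,-0.16],[[0.6,0.6,0.3],0,0],[[0.6,0.6,0],0,0],[[0,0,0],0,0],[[0,0,0],0,0]])

```text
t: 28.45
eef_pos: [570.8, 172.9, 355.6]
tcp_rot: [-3.142, 0.0, 1.93]
ft_force: [-0.5, 0.5, -0.2]
opening: 0.494
grip_force: 0.0
```

```bash
sed -i "s/,('zigzag',\[603.5,141\])/,('zigzag',[603.5,141]),('hook',[534.6,136.6])/" g.py; python3 g.py; python3 - <<'E'
from h import *
p=read_camera('wrist');q=read_camera('side')
c=proj(q,[[600,140,20]])[0].astype(int)
cv2.imwrite('pics/f.png',np.hstack([cv2.resize(p['image'],(400,300)),cv2.resize(q['image'][c[1]-48:c[1]+48,c[0]-64:c[0]+64],(400,300))])[:,:,::-1])
E
```

```text
scene corner (array([663.14 , 138.912,  -2.837]), np.float64(0.772))
scene zigzag (array([600.915, 140.279,  -2.745]), np.float64(0.831))
side corner (array([673.715, 144.58 ,  -2.958]), np.float64(0.723))
side zigzag (array([608.303, 147.289,  -2.891]), np.float64(0.661))
side hook (array([537.148, 140.339,  -2.78 ]), np.float64(0.868))
wrist corner (array([665.868, 144.537,  -2.774]), np.float64(0.587))
wrist zigzag (array([603.032, 140.82 ,  -2.765]), np.float64(0.896))
```

View pics/f.png

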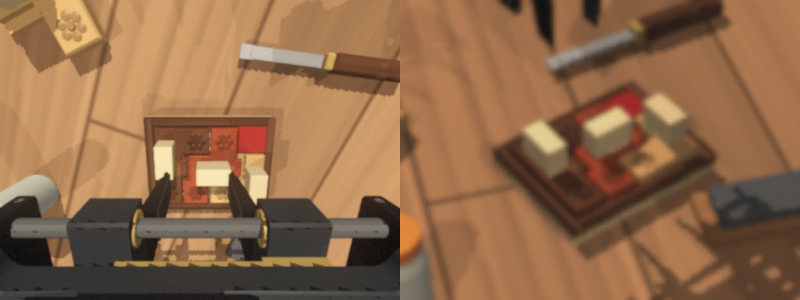

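The tray is filled: hook block at about (165,160), zigzag at (212,173) and corner at (257,183) in the left picture. All three lie level and square, with no gaps, and the bystanders are untouched. The arm is clear, so I'll hand it in.

```bash
python3 -c "
from cell import env
print(env.job_done())"
```

```text
the job is handed in; nothing more can be done
None
```

I fitted the corner, zigzag and hook plates into the tray in that order, let go, and handed the job in at about 29 s; the last pictures show all three level and square, but handing in returned no verdict.

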